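# Set the expansion clearance on a tube-resistor clamp

## Robot

A 6-joint arm with a two-finger parallel gripper is mounted at the origin on the work surface. World frame = base frame: x ahead of the robot, y to its left, z up, the work surface at z = 0. Lengths are in m, angles in rad, forces in N, time in s.
With the tool pointing down it reaches from about 0.425 to 0.95 m from the base axis. Payload 14.7 kg.
Tool frame: the origin (TCP) lies at the very end of the fingers, on their centre line; the grasp point (between the pads) lies 19 mm behind it; z points along the fingers, y is the line along which they close (so a half turn about z gives the same grasp; the last joint's range is limited). The gripper opens to 85 mm and grips with 20 to 120 N. Pads are 22 mm wide; open, the fingers measure 114 mm over their backs; the gripper's body (76 mm by 85 mm) begins 54 mm behind the grasp point. The pads swing forward as they close: fully open they stand 13 mm farther back than shut.
Start: joints at [-1.197, 0.48, 1.596, -0, 1.065, -0.047], TCP at [0.266, -0.593, 0.231] pointing down, gripper open.
Joint ranges: [-2.75, 2.75], [-0.82, 2.05], [0.23, 2.67], [-1.56, 4.7], [0.09, 2.69], [-2.92, 2.92]. Speed limits (rad/s): [1.89, 1.89, 2.39, 3.01, 3.01, 3.01].

## Interface

Orientations are given as a rotation vector (axis times angle).
In Python, from workcell import ctrl, get_image, calibration, order gives the robot as it stands.
- The arm moves only by the shell command python3 -m jog 'ROWS'. ROWS is JSON, one flat list of numbers, 7 for each row, row after row: the shift along the tool's x, y, z in m, then the turn, a rotation vector about the tool's x, y, z in rad, then the closure, from -1 (fully open) to 1 (shut). A call has 1 to 12 rows; each row shifts and turns the commanded pose from where the row before left it, along the tool's axes as they then stand; what a row does not reach is not made up. A row lasts 1/10 s, in which the tool goes at most 50 mm and 8.59 degrees, less where a joint would pass 70% of its speed; a pose out of reach is approached as far as the arm can. A call with a gripper value outside its range is refused whole. The fingers move at their own pace and stop on an object; the grip force is fixed at half the most. Time passes only in rows, so rows that do not move let the fingers close. It gives the time, the measured TCP pose, the force, the opening and the grip force at its end, in the units of the state.
- ctrl.get_obs(): the state, without advancing time (a new reading comes with each control period).
- get_image(name): name is "scene" or "side" or "wrist"; returns (picture, depth): 420x560x3 uint8, red, green, blue; 420x560 float32, m along the optical axis (not along the pixel's ray), 0 where there is no reading.
- calibration(name): a dict with "fx", "fy", "cx", "cy" (pixels), "T" (4x4, takes a point from camera to world coordinates); the wrist camera has in their place "hand_eye" (4x4, takes a point from camera to tool coordinates, whose origin is the TCP and whose axes are the flange's). Camera axes: x right, y up, looking along -z (the intrinsics and any distortion apply to the point x, -y, -z); pixel columns grow to the right and rows downward; lengths in m; the calibration is good to about 2 mm. A picture is of the moment at which its call begins: read the wrist's pose just before it. calibration takes no time and is no camera call.
- order.finish_job(): hands the job in; it is judged then, once.
The state is a dict: "time_s": time; "joint_positions": joint angles; "qvel": joint speeds; "joint_efforts": joint torques, N m; "position": TCP position; "tool_rot": TCP orientation; "ft_force": force on the tool from outside, world axes, zero at the start; "ft_torque": the same for the moment, N m; "grip_width": finger opening in m; "grasp_force": force on a finger pad.
Only numpy, scipy, OpenCV 4.12 (cv2) and the standard library are available. Lean on these libraries where they do the work, as an engineer would, in place of code of your own. Each camera call takes 0.05 s, during which the arm holds its last target. There are 200 camera calls.

## Task

Of the two bench clamps, take the one that has the green tube resistor lying in it: turn the knurled thumbscrew on top of it clockwise until it seats, then back it off a quarter turn, to leave the tube room to expand. Finish while still holding the thumbscrew's head in the gripper at that setting (a colleague will then tighten the lock nut): do not let go at the end. Leave the empty clamp's screw and the loose things on the bench alone.

Things in the scene. Friction and masses are not known exactly. Their poses are not given: they have to be found in the camera images.
- tube_head (a point): Centre of the thumbscrew head of the clamp with the tube: upright knurled steel cylinder, 40 mm diameter, 24 mm tall, 134 to 138 mm above the bench; sinks 1 mm per rad as it is screwed in. Below it only a 10 mm shank for 25 mm or more; the parts below that end 96 mm above the bench. Can be gripped at any yaw, and regripped: it stays where it is let go. x axis: towards its pointer rib.
- tube_screw (a joint): Turning of that thumbscrew, rad: grows clockwise seen from above (screwing in); takes about 0.12 N m to turn. It seats against a hard stop at 4.00, where the foot presses on the tube; starts between 0.7 and 2.0. A quarter turn back from the seat (1.57 rad anticlockwise seen from above) is 2.43.
- tube_rib (a point): Outer end of the black pointer rib (16 mm by 4 mm, 2 mm high, from the middle to the edge) on top of that thumbscrew's head, 18 mm from the axis; it shows how the head is turned.
- tube_spindle: The moving screw of that clamp with its head: 10 mm steel shank with a 22 mm foot below and the knurled head above. Origin on the axis at the head's underside, 12 mm below the head's centre; z up.
- tube_clamp: The clamp to work on, fixed: aluminium base 110 (x) by 124 (y) by 12 mm, two steel posts at x = -42 and +42 mm carrying a bridge bar (108 by 28 mm, top at 89 mm, 24 mm brass lock nut on it), thumbscrew in the middle. A green tube, 36 mm diameter, 150 mm long, lies under the bridge along y in black saddles, ends jutting out. Origin: middle of the base's underside, on the screw's axis.
- empty_clamp: The other clamp, same shape and size but with no tube in its saddles. Not to be used; fixed to the bench. Origin as for the first one.
- empty_rib (a point): Outer end of the pointer rib on the empty clamp's thumbscrew, 18 mm from its axis. Leave it alone.
- meter: Bystander: handheld multimeter, 85 by 170 by 36 mm, lying loose. Origin in the middle of its underside.
- driver: Bystander: screwdriver, 170 mm long, 26 mm thick, lying loose on the bench.
- spare: Bystander: spare green tube resistor, 36 mm diameter, 110 mm tall, hollow, standing loose on end. Origin in the middle of its foot.
- tray: Bystander: loose blue open parts tray, 120 by 160 by 40 mm. Origin in the middle of its underside.
Mind the look-alikes: they are no part of the job. Leave any orange look-alike of the tube_clamp alone.

How it is judged:
On the way:
1. the tube clamp's thumbscrew is screwed in to its seat (value of joint tube_screw above 3.9 rad), for 0.1 s.
At the end, for the whole second after the job is handed in: The tube clamp's thumbscrew, once seated (joint above 3.9), is a quarter turn back from its seat within 0.26 rad, still, its head gripped (over 4 N, centre within 22 mm of the grasp point); the empty clamp's rib moved under 8 mm, the loose things under 30 mm (value of joint tube_screw between 2.17 and 2.69 rad and velocity of joint tube_screw between -0.1 and 0.1 rad/s and contact force between the fingers and tube_spindle above 4 N and distance between the grasp point and tube_head below 0.022 m and distance of empty_rib from where it was at the start of the episode below 0.008 m and distance of each of meter, driver, spare, tray from where it was at the start of the episode below 0.03 m); the arm keeps its last pose, push and grip.
It fails at once if the empty clamp's thumbscrew is turned (distance of empty_rib from where it was at the start of the episode above 0.008 m).
It fails at once if the multimeter is shoved away (distance of meter from where it was at the start of the episode above 0.03 m).
It fails at once if the screwdriver is shoved away (distance of driver from where it was at the start of the episode above 0.03 m).
It fails at once if the spare tube is shoved away (distance of spare from where it was at the start of the episode above 0.03 m).
It fails at once if the parts tray is shoved away (distance of tray from where it was at the start of the episode above 0.03 m).
It also fails if it takes over 64 s, if anything falls off the work surface, if the arm or the gripper's body presses on something with over 40 N, if the wrist force passes 120 N, or if a joint passes its speed limit or range.

## Working session

There is one attempt and no reset: what is moved stays moved. The work goes in short steps, Python scripts to look and compute and a shell command to move; the robot and the scene stay as the last step left them, time stands still between calls to the robot, and variables do not carry over. Pictures are saved under pics/ and viewed, at most 10 in all, crops included, and the job is handed in when it is done.

```bash
ls; mkdir -p pics; cat > h.py <<'E'
import numpy as np,cv2
from workcell import ctrl,get_image,calibration,order
from scipy.spatial.transform import Rotation as R
def cam(n):
    c=calibration(n)
    if n!='wrist': T=np.array(c['T'])
    else:
        o=ctrl.get_obs();T=np.eye(4);T[:3,:3]=R.from_rotvec(o['tool_rot']).as_matrix();T[:3,3]=o['position'];T=T@np.array(c['hand_eye'])
    return c,T
def grab(n):
    c,T=cam(n);im,d=get_image(n);return im,d,c,T
def world(d,c,T):
    v,u=np.mgrid[:d.shape[0],:d.shape[1]]
    P=np.stack([(u-c['cx'])/c['fx']*d,-(v-c['cy'])/c['fy']*d,-d],-1)
    return P@T[:3,:3].T+T[:3,3]
E
python3 - <<'E'
from h import *
for n in ('scene','side','wrist'):
    im,d,c,T=grab(n);cv2.imwrite(f'pics/{n}0.png',im[...,::-1]);np.savez(f'{n}0.npz',im=im,d=d,T=T)
    print(n,{k:v for k,v in c.items()},T.round(3).tolist())
print(ctrl.get_obs())
E
```

```text
pics
scene {'fx': 400.33383348372945, 'fy': 400.33383348372945, 'cx': 277.98628063880903, 'cy': 210.77342226073438, 'T': array([[ 0.86251098, -0.35266635,  0.36290668,  0.95197415],
       [ 0.5055778 ,  0.5699613 , -0.64771537, -0.83502612],
       [ 0.02158465,  0.74213918,  0.66989816,  0.84740954],
       [ 0.        ,  0.        ,  0.        ,  1.        ]])} [[0.863, -0.353, 0.363, 0.952], [0.506, 0.57, -0.648, -0.835], [0.022, 0.742, 0.67, 0.847], [0.0, 0.0, 0.0, 1.0]]
side {'fx': 483.0430124446969, 'fy': 483.0430124446969, 'cx': 287.84866934087336, 'cy': 200.34905488086758, 'T': array([[-9.91203852e-01,  8.28689876e-02, -1.03187477e-01,
         3.91560981e-01],
       [-1.32343349e-01, -6.23027903e-01,  7.70922480e-01,
         9.32878631e-01],
       [-4.03111782e-04,  7.77797508e-01,  6.28514816e-01,
         9.78236988e-01],
       [ 0.00000000e+00,  0.00000000e+00,  0.00000000e+00,
         1.00000000e+00]])} [[-0.991, 0.083, -0.103, 0.392], [-0.132, -0.623, 0.771, 0.933], [-0.0, 0.778, 0.629, 0.978], [0.0, 0.0, 0.0, 1.0]]
wrist {'fx': 333.4788506845731, 'fy': 333.478850
[... 551 characters left out ...]
oint_positions': array([-1.19659139e+00,  4.80673751e-01,  1.59671645e+00,  7.78186842e-06,
        1.06507403e+00, -4.66021100e-02]), 'qvel': array([-1.10728238e-03, -1.62216023e-03, -3.85458112e-03,  3.38385887e-04,
       -3.49696936e-04,  3.44893272e-05]), 'joint_efforts': array([ 6.51645223e-04, -9.51148510e+01, -4.30458748e+01, -2.05372248e-04,
        8.11589300e-03, -6.01336205e-05]), 'position': array([ 0.26543602, -0.59301121,  0.23083364]), 'tool_rot': array([-3.07146942e+00, -6.55950263e-01,  2.12647593e-04]), 'ft_force': array([0.53821554, 0.39321413, 0.20474941]), 'ft_torque': array([-0.03426786, -0.03266944,  0.04862309]), 'grasp_force': 0.0, 'grip_width': 0.08529901970186946}
```

View pics/scene0.png

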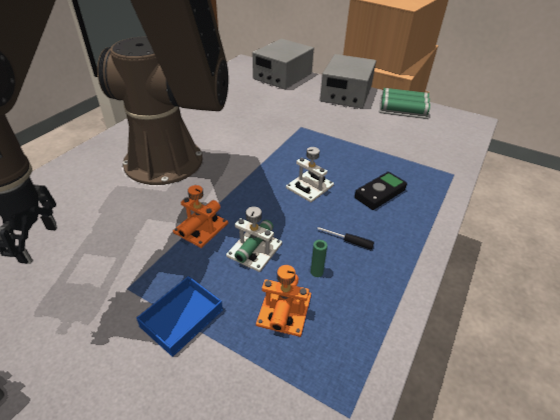

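View pics/side0.png

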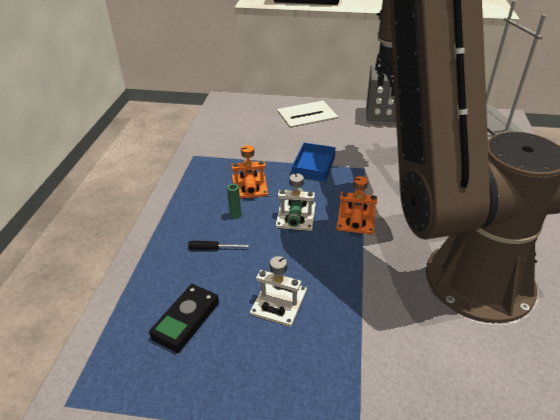

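Candidates in the scene view:
- White clamp with the green tube, head at (254,212). This is my choice.
- Empty white clamp, head at (312,153).
- Orange look-alikes, heads at (196,190) and (286,272).

The side view agrees: the tube clamp's head is at (296,179). I'll measure it from both cameras and check a close crop.

```bash
python3 - <<'E'
from h import *
crops=[]
for n,(u0,v0) in (('scene',(254,212)),('side',(296,180))):
    z=np.load(n+'0.npz');c=calibration(n);W=world(z['d'],c,z['T']);im=z['im']
    sl=np.s_[v0-14:v0+15,u0-14:u0+15]
    w=W[sl].reshape(-1,3);g=im[sl].reshape(-1,3).astype(int)
    m=(w[:,2]>.140)&(w[:,2]<.157)
    t=w[m];print(n,m.sum(),t.mean(0).round(4),t.min(0).round(4),t.max(0).round(4))
    top=w[:,2]>np.percentile(t[:,2],50)-.002
    mm=m&top; (c2,r)=cv2.minEnclosingCircle(w[mm,:2].astype(np.float32));print('circ',c2,r,np.median(w[mm,2]))
    dark=mm&(g.sum(1)<200);print('dark',dark.sum(),w[dark].mean(0) if dark.any() else'')
    crops.append(cv2.resize(im[v0-30:v0+40,u0-40:u0+40,::-1],(400,350),interpolation=cv2.INTER_CUBIC))
    for nm,(a,b) in dict(scene=dict(empty=(312,153),o1=(196,190),o2=(286,272),spare=(320,245),tray=(180,315)),side=dict(empty=(278,263),o1=(360,183),o2=(248,151)))[n].items(): print(nm,W[b,a].round(3))
cv2.imwrite('pics/crop.png',np.hstack(crops))
E
```

```text
scene 163 [ 0.52   -0.1989  0.1476] [ 0.4978 -0.2168  0.14  ] [ 0.5384 -0.1757  0.1522]
circ (0.5177591443061829, -0.19625012576580048) 0.020727602764964104 0.1489120518085179
dark 2 [ 0.52449806 -0.20803074  0.14984037]
empty [0.528 0.126 0.15 ]
o1 [ 0.34  -0.205  0.149]
o2 [ 0.692 -0.327  0.151]
spare [ 0.704 -0.166  0.098]
tray [ 0.484 -0.47   0.004]
side 119 [ 0.5188 -0.1887  0.1479] [ 0.4998 -0.2124  0.14  ] [ 0.5393 -0.1716  0.1528]
circ (0.5188314914703369, -0.19154852628707886) 0.021330006420612335 0.1491351175945259
dark 5 [ 0.52089679 -0.1899317   0.14850529]
empty [0.52  0.152 0.149]
o1 [ 0.334 -0.188  0.151]
o2 [ 0.683 -0.309  0.15 ]
```

View pics/crop.png

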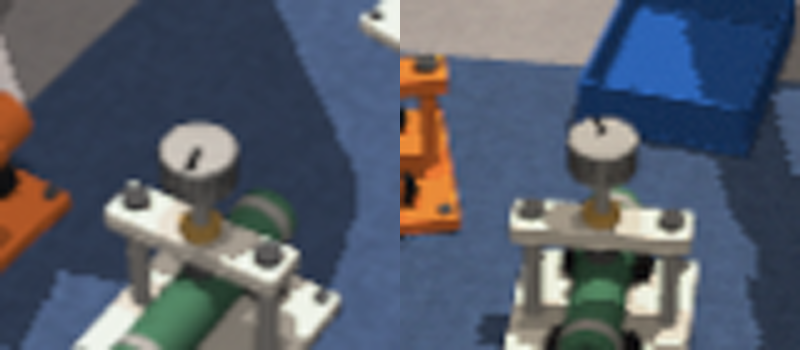

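The crop confirms the choice: an off-white clamp with the green tube under its bridge. Its head is centred at about (0.518, -0.194) with the top near 0.149, and the rib is visible. I'll move above it.

```bash
python3 -m jog '[0.0328,-0.0218,-0.001,0,0,0,-1,0.0328,-0.0218,-0.001,0,0,0,-1,0.0328,-0.0218,-0.001,0,0,0,-1,0.0328,-0.0218,-0.001,0,0,0,-1,0.0328,-0.0218,-0.001,0,0,0,-1,0.0328,-0.0218,-0.001,0,0,0,-1,0.0328,-0.0218,-0.001,0,0,0,-1,0.0328,-0.0218,-0.001,0,0,0,-1,0.0328,-0.0218,-0.001,0,0,0,-1,0.0328,-0.0218,-0.001,0,0,0,-1,0.0328,-0.0218,-0.001,0,0,0,-1,0.0328,-0.0218,-0.001,0,0,0,-1]'
python3 -c "
from h import *
print(ctrl.get_obs()['joint_positions'].round(3))"
python3 -m jog '[0,0,0,0,0,-0.145,-1,0,0,0,0,0,-0.145,-1,0,0,0,0,0,-0.145,-1,0,0,0,0,0,-0.145,-1,0,0,0,0,0,-0.145,-1,0,0,0,0,0,-0.145,-1,0,0,0,0,0,-0.145,-1,0,0,0,0,0,-0.145,-1,0,0,0,0,0,-0.145,-1,0,0,0,0,0,-0.145,-1]'
python3 - <<'E'
from h import *
o=ctrl.get_obs();print(o['joint_positions'].round(3),o['position'],o['tool_rot'])
im,d,c,T=grab('wrist');cv2.imwrite('pics/w1.png',im[...,::-1]);np.savez('w1.npz',im=im,d=d,T=T)
E
```

```text
time_s: 1.35
position: [0.5185, -0.1922, 0.2433]
tool_rot: [-3.072, -0.656, 0.0]
ft_force: [-0.2, -0.6, 0.5]
grip_width: 0.0852
grasp_force: 0.0
[-0.41   0.332  1.807  0.     1.003  0.74 ]
time_s: 2.35
position: [0.5178, -0.1937, 0.2431]
tool_rot: [-1.857, -2.534, 0.0]
ft_force: [-0.4, -0.6, -0.2]
grip_width: 0.0851
grasp_force: 0.0
[-0.413  0.332  1.807  0.     1.002 -0.719] [ 0.51778665 -0.19366208  0.24309577] [-1.85678210e+00 -2.53363746e+00  1.47381248e-04]
```

View pics/w1.png

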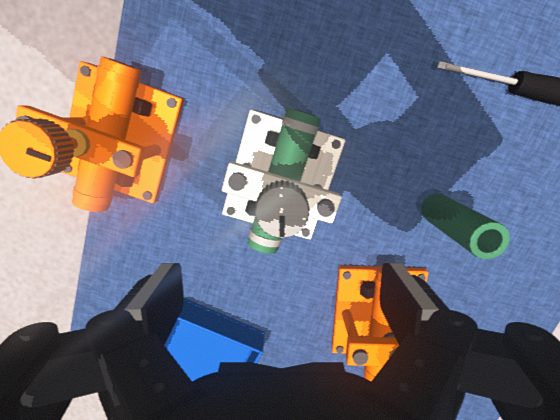

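The wrist view shows the grey head centred near (283,208), with the black rib pointing down to about (282,235). The green tube is beneath it. Next I'll get the exact centre.

```bash
python3 - <<'E'
from h import *
z=np.load('w1.npz');c=calibration('wrist');T=z['T'];W=world(z['d'],c,T);im=z['im'].astype(int)
m=np.zeros(z['d'].shape,bool);m[165:255,240:330]=1
top=m&(W[...,2]>.143)&(W[...,2]<.156)
zt=np.median(W[top][:,2]);t2=top&(abs(W[...,2]-zt)<.004)
print(t2.sum(),zt,cv2.minEnclosingCircle(W[t2][:,:2].astype(np.float32)),W[t2].mean(0))
ctr=np.array(cv2.minEnclosingCircle(W[t2][:,:2].astype(np.float32))[0])
r=t2&(im.sum(2)<100);p=W[r][:,:2].mean(0);print(r.sum(),p,'rib yaw',np.arctan2(*(p-ctr)[::-1]))
o=ctrl.get_obs();M=R.from_rotvec(o['tool_rot']).as_matrix();print('tool shift',M.T@(np.r_[ctr,zt-.012-.019]-o['position']))
E
```

```text
2221 0.14764806794032295 ((0.5181776881217957, -0.19439195096492767), 0.021031200885772705) [ 0.51787626 -0.19329006  0.14760733]
0 [nan nan] rib yaw nan
tool shift [-0.00084465  0.00016909  0.12647641]<stdin>:8: RuntimeWarning: Mean of empty slice.
  ret = um.true_divide(
```

The head centre is within 1 mm of the tool axis and its top is at 0.148, which fits. I'll pre-wind the wrist anticlockwise to about -2.0, then descend and grip.

```bash
python3 -m jog '[-0.0008,0,0,0,0,0,-1,0,0,0,0,0,-0.145,-1,0,0,0,0,0,-0.145,-1,0,0,0,0,0,-0.145,-1,0,0,0,0,0,-0.145,-1,0,0,0,0,0,-0.145,-1,0,0,0,0,0,-0.145,-1,0,0,0,0,0,-0.145,-1,0,0,0,0,0,-0.145,-1,0,0,0,0,0,-0.145,-1]'
python3 -m jog '[0,0,0.0105,0,0,0,-1,0,0,0.0105,0,0,0,-1,0,0,0.0105,0,0,0,-1,0,0,0.0105,0,0,0,-1,0,0,0.0105,0,0,0,-1,0,0,0.0105,0,0,0,-1,0,0,0.0105,0,0,0,-1,0,0,0.0105,0,0,0,-1,0,0,0.0105,0,0,0,-1,0,0,0.0105,0,0,0,-1,0,0,0.0105,0,0,0,-1,0,0,0.0105,0,0,0,-1]'
python3 -m jog '[0,0,0,0,0,0,-1,0,0,0,0,0,0,1,0,0,0,0,0,0,1,0,0,0,0,0,0,1,0,0,0,0,0,0,1,0,0,0,0,0,0,1,0,0,0,0,0,0,1,0,0,0,0,0,0,1,0,0,0,0,0,0,1,0,0,0,0,0,0,1]'
python3 - <<'E'
from h import *
o=ctrl.get_obs();print(o['joint_positions'].round(3),o['ft_torque'])
im,d,c,T=grab('wrist')
s,_,_,_=grab('scene')
cv2.imwrite('pics/g1.png',np.hstack([cv2.resize(im[180:,100:460],(480,320)),cv2.resize(s[160:260,205:305],(320,320))])[...,::-1])
E
```

```text
time_s: 3.4
position: [0.5181, -0.1945, 0.2432]
tool_rot: [0.055, -3.141, -0.0]
ft_force: [0.8, 0.8, -0.3]
grip_width: 0.0857
grasp_force: 0.0
time_s: 4.6
position: [0.5182, -0.1945, 0.1165]
tool_rot: [-0.054, 3.141, -0.0]
ft_force: [0.4, -0.7, -0.0]
grip_width: 0.0857
grasp_force: 0.0
time_s: 5.6
position: [0.5185, -0.1948, 0.118]
tool_rot: [-0.054, 3.14, -0.001]
ft_force: [-1.2, -1.7, 5.8]
grip_width: 0.0383
grasp_force: 59.4
[-0.414  0.491  1.924 -0.     0.725 -2.019] [-0.19758303  0.28146528  0.02483793]
```

View pics/g1.png

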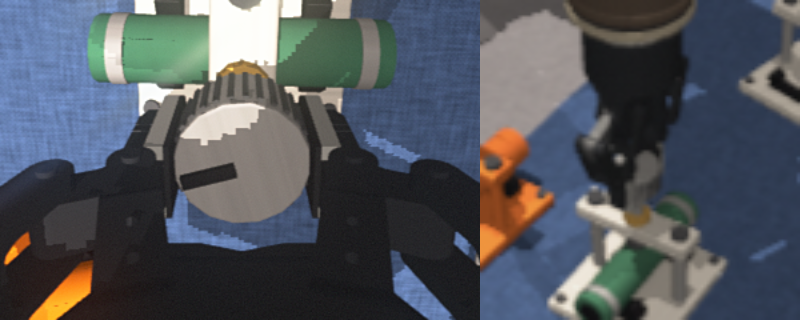

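The head is held between the pads at 59 N and 38 mm opening. In the left part of the picture the rib runs from (235,172) to (180,183). Now I'll turn it clockwise.

```bash
python3 -m jog '[0,0,0.00015,0,0,0.145,1,0,0,0.00015,0,0,0.145,1,0,0,0.00015,0,0,0.145,1,0,0,0.00015,0,0,0.145,1,0,0,0.00015,0,0,0.145,1,0,0,0.00015,0,0,0.145,1,0,0,0.00015,0,0,0.145,1,0,0,0.00015,0,0,0.145,1,0,0,0.00015,0,0,0.145,1,0,0,0.00015,0,0,0.145,1,0,0,0.00015,0,0,0.145,1,0,0,0.00015,0,0,0.145,1]'
cat > s.py <<'E'
from h import *
o=ctrl.get_obs();print('j6',o['joint_positions'].round(3)[[0,5]],'tz',o['ft_torque'].round(3),o['grasp_force'])
E
python3 s.py
python3 -m jog '[0,0,0.0001,0,0,0.08,1,0,0,0.0001,0,0,0.08,1,0,0,0.0001,0,0,0.08,1]'; python3 s.py
python3 -m jog '[0,0,0.0001,0,0,0.08,1,0,0,0.0001,0,0,0.08,1]'; python3 s.py
```

```text
time_s: 6.9
position: [0.5185, -0.1947, 0.1162]
tool_rot: [2.371, 2.059, 0.001]
ft_force: [-1.6, -0.7, 6.4]
grip_width: 0.0382
grasp_force: 59.4
j6 [-0.414 -0.273] tz [-0.093  0.338  0.136] 59.40445303916931
time_s: 7.2
position: [0.5185, -0.1948, 0.116]
tool_rot: [2.598, 1.764, 0.001]
ft_force: [-1.9, -0.6, 6.6]
grip_width: 0.0384
grasp_force: 59.5
j6 [-0.414 -0.036] tz [-0.026  0.329  0.097] 59.47146713733673
time_s: 7.4
position: [0.5186, -0.1948, 0.1158]
tool_rot: [2.731, 1.55, 0.001]
ft_force: [-2.2, 0.6, 8.7]
grip_width: 0.0383
grasp_force: 59.5
j6 [-0.414  0.124] tz [-0.064  0.295  0.101] 59.519537687301636
```

The torque is about 0.12 N m, so it is still turning freely. I'll keep going in small steps and watch for the torque jump.

```bash
for i in 1; do python3 -m jog '[0,0,0.0001,0,0,0.08,1,0,0,0.0001,0,0,0.08,1]'>/dev/null; python3 s.py
python3 -m jog '[0,0,0.0001,0,0,0.08,1,0,0,0,0,0,0,1]'>/dev/null; python3 s.py
python3 -m jog '[0,0,0.0001,0,0,0.08,1,0,0,0,0,0,0,1]'>/dev/null; python3 s.py
python3 -m jog '[0,0,0.0001,0,0,0.08,1,0,0,0,0,0,0,1]'>/dev/null; python3 s.py; done
```

```text
j6 [-0.414  0.284] tz [-0.012  0.398  0.123] 59.5624977350235
j6 [-0.414  0.364] tz [-0.012  0.383 -0.124] 59.63932514190674
j6 [-0.414  0.444] tz [-0.032  0.445 -0.103] 59.665133357048035
j6 [-0.414  0.524] tz [ 0.025  0.405 -0.152] 59.69190180301666
```

```bash
python3 -m jog '[0,0,0.0001,0,0,0.08,1]'>/dev/null; python3 s.py
python3 -m jog '[0,0,0.0001,0,0,0.08,1]'>/dev/null; python3 s.py
python3 -m jog '[0,0,0.0001,0,0,0.08,1]'>/dev/null; python3 s.py
python3 -m jog '[0,0,0.0001,0,0,0.08,1]'>/dev/null; python3 s.py
```

```text
j6 [-0.414  0.601] tz [0.    0.363 0.123] 59.69645977020264
j6 [-0.414  0.684] tz [0.072 0.44  0.096] 59.694979190826416
j6 [-0.414  0.764] tz [ 1.949 -2.037  1.246] 59.502214193344116
j6 [-0.413  0.843] tz [ 1.659 -0.778  1.698] 59.775856733322144
```

The torque jumped from 0.1 to 1.25 and then 1.7 N m near j6 = 0.70 to 0.76, so it has seated. I'll measure the rib's angle relative to the gripper before and after, to see whether the grip slipped.

```bash
python3 -m jog '[0,0,0,0,0,0,1]'; python3 s.py; cat > v.py <<'E'
import sys
from h import *
im,d,c,T=grab('wrist');np.savez(sys.argv[1]+'.npz',im=im,d=d,T=T)
cv2.imwrite(f'pics/{sys.argv[1]}.png',cv2.resize(im[180:,100:460],(480,320))[...,::-1])
E
python3 v.py g2
```

```text
time_s: 8.7
position: [0.5193, -0.1947, 0.1151]
tool_rot: [3.101, 0.492, 0.003]
ft_force: [3.1, 3.3, 7.5]
grip_width: 0.0384
grasp_force: 60.0
j6 [-0.413  0.843] tz [ 0.448 -0.441  1.463] 60.025171637535095
```

View pics/g2.png

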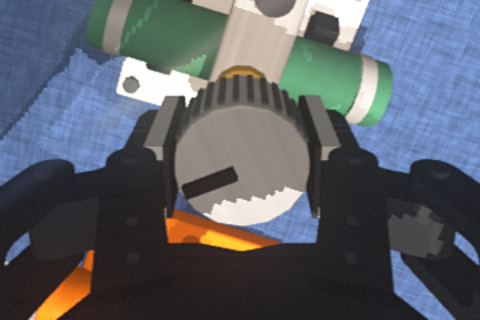

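The rib now runs from (236,175) to (184,191), so the head slipped about 0.1 rad in the grip while pressing on the stop. That means it is hard against the seat. I'll back off 1.57 rad from here.

```bash
python3 -m jog '[0,0,-0.00013,0,0,-0.131,1,0,0,-0.00013,0,0,-0.131,1,0,0,-0.00013,0,0,-0.131,1,0,0,-0.00013,0,0,-0.131,1,0,0,-0.00013,0,0,-0.131,1,0,0,-0.00013,0,0,-0.131,1,0,0,-0.00013,0,0,-0.131,1,0,0,-0.00013,0,0,-0.131,1,0,0,-0.00013,0,0,-0.131,1,0,0,-0.00013,0,0,-0.131,1,0,0,-0.00013,0,0,-0.131,1,0,0,-0.00013,0,0,-0.131,1]'
python3 -m jog '[0,0,0,0,0,0,1,0,0,0,0,0,0,1,0,0,0,0,0,0,1]'; python3 s.py; python3 v.py g3
python3 - <<'E'
from h import *
c=calibration('wrist');a=[]
for n in('g2','g3'):
    z=np.load(n+'.npz');im=z['im'];T=z['T']
    g=im.max(2);m=np.zeros(g.shape,np.uint8);m[290:340,233:285]=g[290:340,233:285]<60
    k,l,s,_=cv2.connectedComponentsWithStats(m);i=1+s[1:,4].argmax();v,u=np.nonzero(l==i);print(s[i])
    ray=np.c_[(u-c['cx'])/c['fx'],-(v-c['cy'])/c['fy'],-np.ones(len(u))]@T[:3,:3].T
    p=T[:3,3]+ray*((.146-T[2,3])/ray[:,2])[:,None]
    vx,vy,x,y=cv2.fitLine(p[:,:2].astype(np.float32),2,0,.01,.01).ravel();print(x,y);a.append(np.arctan2(vy,vx))
print(a,'turn',(a[1]-a[0])%np.pi)
E
```

```text
time_s: 9.95
position: [0.5183, -0.1941, 0.1166]
tool_rot: [1.836, 2.549, 0.001]
ft_force: [-2.8, 4.4, 12.7]
grip_width: 0.0387
grasp_force: 60.4
time_s: 10.25
position: [0.5183, -0.1941, 0.1166]
tool_rot: [1.843, 2.544, 0.001]
ft_force: [-2.1, 5.3, 12.6]
grip_width: 0.0384
grasp_force: 60.5
j6 [-0.413 -0.731] tz [1.025 0.303 0.107] 60.49480319023132
[237 305  41  25 455]
0.5115292 -0.18686523
[236 305  42  24 461]
0.51047105 -0.20193708
[np.float32(-0.8434523), np.float32(0.700943)] turn 1.5443952
```

View pics/g3.png

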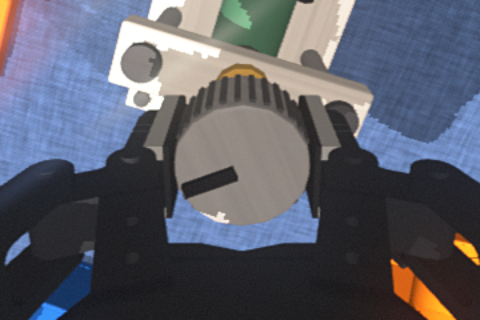

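The rib turned back 1.54 rad anticlockwise from the seat (target 1.57 ± 0.26), and the head is held still at 60 N. The seat was reached after about 2.7 rad, which fits a starting value near 1.28. I'm handing in.

```bash
python3 -c "
from h import *
print(order.finish_job())"
```

```text
the job is handed in; nothing more can be done
None
```

The tube clamp's thumbscrew was screwed in to its seat and backed off a quarter turn (1.54 rad measured), and I handed the job in with its head still gripped at 60 N; the hand-in returned no verdict.

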